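# Film a carburettor from every side, then pack it

### The arm

A 6-joint arm with a two-finger parallel gripper is mounted at the origin on the work surface. World frame = base frame: x ahead of the robot, y to its left, z up, the work surface at z = 0. Lengths are in m, angles in rad, forces in N, time in s.
With the tool pointing down it reaches from about 0.25 to 0.775 m from the base axis. Payload 4 kg.
Tool frame: the origin (TCP) lies at the very end of the fingers, on their centre line; the grasp point (between the pads) lies 19 mm behind it; z points along the fingers, y is the line along which they close (so a half turn about z gives the same grasp; the last joint's range is limited). The gripper opens to 94 mm and grips with 3 to 60 N. Pads are 16 mm wide; open, the fingers measure 119 mm over their backs; the gripper's body (75 mm by 177 mm) begins 78 mm behind the grasp point.
Start: joints at [1, 0.087, 1.371, -0, 1.684, -0.103], TCP at [0.248, 0.491, 0.206] pointing down, gripper open.
Joint ranges: [-3.1, 3.1], [-0.76, 2.03], [0.27, 2.55], [-1.08, 4.22], [0.17, 2.65], [-2.57, 2.57]. Speed limits (rad/s): [2.79, 2.79, 3.14, 3.14, 3.14, 3.14].

### API

Orientations are given as [roll, pitch, yaw] about the fixed x, y, z axes, in that order (R = Rz(yaw) Ry(pitch) Rx(roll)).
In Python, from bench import robot gives the robot as it stands. The module is installed in compiled form; this text tells all that it offers.
- The arm moves only by the tool move_arm, never from a script. Its argument "deltas" is one flat list of numbers, 7 for each row, row after row: the turn, a rotation vector about the tool's x, y, z in rad, then the shift along the tool's x, y, z in cm, then the closure, from -1 (fully open) to 1 (shut). A call has 1 to 8 rows; each row is the pose to reach, as a shift and turn from the pose commanded when the call began, along the tool's axes at that moment; what a row does not reach only later rows make up. A row lasts 1/10 s, in which the tool goes at most 50 mm and 8.59 degrees, less where a joint would pass 70% of its speed; a pose out of reach is approached as far as the arm can. A call with a gripper value outside its range is refused whole. The fingers move at their own pace and stop on an object; the grip force is fixed at half the most. Time passes only in rows, so rows that repeat a pose let the fingers close. It gives the time, the measured TCP pose, the force, the opening and the grip force at its end, in the units of the state.
- robot.get_obs(): the state, without advancing time (a new reading comes with each control period).
- robot.snapshot(name): name is "side" or "top" or "wrist"; returns a dict with "image" (480x640x3 uint8, red, green, blue), "depth" (480x640 float32, m along the optical axis (not along the pixel's ray), 0 where there is no reading), "fov_y" (degrees; the focal length in pixels is half the picture's height over the tangent of half this angle, whatever the lens; pixels are square), "cx", "cy" (the principal point, pixels), "D" ([k1, k2, p1, p2, k3] as OpenCV has them; the pictures are not rectified), "origin" and "orientation" of the camera in the world; the wrist camera has in their place "T_tool_cam" (4x4, takes a point from camera to tool coordinates, whose origin is the TCP and whose axes are the flange's). Camera axes: x right, y up, looking along -z (the intrinsics and any distortion apply to the point x, -y, -z); pixel columns grow to the right and rows downward; lengths in m; the calibration is good to about 2 mm. A picture is of the moment at which its call begins: read the wrist's pose just before it.
- robot.close_job(): hands the job in; it is judged then, once.
The state is a dict: "time": time; "joint_positions": joint angles; "qvel": joint speeds; "joint_torque": joint torques, N m; "tool_pos": TCP position; "ee_rot": TCP orientation; "wrist_force": force on the tool from outside, world axes, zero at the start; "wrist_torque": the same for the moment, N m; "width": finger opening in m; "finger_force": force on a finger pad.
Only numpy, scipy, OpenCV 4.12 (cv2) and the standard library are available. Lean on these libraries where they do the work, as an engineer would, in place of code of your own. Each camera call takes 0.05 s, during which the arm holds its last target. There are 200 camera calls.

### The job

The phone on the mini tripod is filming for a sales listing: pick up the carburettor from the steel tray and hold it upright in the middle of the phone's picture, about 20 cm from the lens, with the bell-mouthed intake square to the lens first, then, a quarter turn at a time, the side with the idle thumb-screw, the two-bolt engine flange and the side with the fuel pipe, pausing for a second on each. Then tip it about 35 degrees so that the phone sees the underside of the float bowl, and pause for a second there too. Finally set it down gently, upright, on the grey foam pad in the divided carton and let go, without touching the phone or its tripod and leaving all the other things where they are.

Things in the scene. Friction and masses are not known exactly. Their poses are not given: they have to be found in the camera images.
- carb_mid (a point): centre of the loose bare-metal carburettor, on its upright axis 60 mm above its flat underside. +x points out of the bell-mouthed intake (49 mm wide), -y to the brass idle thumb-screw (16 mm head), -x out of the oval engine flange with two bolt holes (68 mm wide), +y to the thin bent brass fuel pipe, z up through the cap. It starts upright in the steel tray, at any yaw
- carb_cap (a point): centre of the round steel cap at the carburettor's top, where to grip it (at any yaw): 36 mm diameter, 30 mm tall, on its axis, 43 mm above carb_mid. A brass stub, 11 mm wide, rises to 27 mm above this point. From 15 to 26 mm below it there is only the 33 mm barrel, under that the wider body. Axes as carb_mid
- carb: the same carburettor, origin at the centre of its underside, same axes: 130 mm tall, about 0.42 kg. From its axis the intake and the flange end 37 mm out along x, thumb-screw and fuel pipe 35 and 39 mm out along y, all 38 to 77 mm above the underside. Below them a 46 mm square float bowl with flat underside
- lens (a point): the phone's rear lens, 150 mm above the bench, set off 52 mm to one side of the tripod's middle. x points level out of the lens along its view (roughly towards the robot), z up. The middle of the picture lies straight out along x
- tripod: the mini tripod with the phone, fixed to the bench; origin on the bench under its middle, x as for the lens, z up. Legs spread 68 mm from the middle; the phone, 150 mm wide along y and 8 mm thick, is held crosswise 109 to 179 mm above the bench, clamp up to 185 mm
- pad_top (a point): centre of the top face of the grey foam pad, 100 mm square and 8 mm thick (firm), its sides parallel to its x and y. It fills one cell of the carton, its top 12 mm above the bench. When the carburettor stands on it, carb_mid is 60 mm above this point
- carton: cardboard carton, open on top, fixed, 226 mm square, 52 mm tall, walls 4 mm; origin under its centre. A cross of dividers as tall as the walls makes four cells, each 107 mm square, centred 55.5 mm from the middle along its x and y. One cell holds only the foam pad, the other three are taken. Carton and tray may change places, left and right
- tray: shallow fixed steel tray, 180 mm along x, 280 mm along y, rim 18 mm tall, floor 3 mm; origin under its centre. The carburettor stands in its -y half, the pod filter in its +y half
- podfilter: bystander in the tray: black cone-shaped air filter, 60 mm diameter, 68 mm tall, origin under its centre
- plugbox: bystander in a carton cell: small white box 58 x 48 x 46 mm
- fuelfilter: bystander in a carton cell: white round fuel filter, 52 mm diameter, 55 mm tall
- jetjar: bystander in a carton cell: jar with steel cap, 54 mm diameter, 50 mm tall
- screwdriver: bystander on the bench between tray and carton: screwdriver, 190 mm long, lying
- wrench: bystander on the far part of the bench: wrench, 170 mm long, lying
- tub: bystander on the far part of the bench: white tub, 102 mm diameter, 96 mm tall
- spraycan: bystander on the far part of the bench: spray can, 60 mm diameter, 154 mm tall
There are look-alikes about, which are no part of the job. Leave any orange look-alike of the carb alone. Of the things that look like the tripod, the larger one is meant.

How it is judged:
On the way, in this order (a step that is already met when the one before it is completed fails the run):
1. the intake is held square to the lens in the middle of the picture (x of carb_mid in the frame of lens between 0.14 and 0.27 m and y of carb_mid in the frame of lens between -0.03 and 0.03 m and z of carb_mid in the frame of lens between -0.03 and 0.03 m and angle between the x axis of carb_mid and the x axis of lens, either way round below 0.22 rad and angle between carb_mid's own z axis and vertical below 0.22 rad and x of lens in the frame of carb_mid above 0.1 m), for 0.6 s.
2. then the idle-screw side (x of carb_mid in the frame of lens between 0.14 and 0.27 m and y of carb_mid in the frame of lens between -0.03 and 0.03 m and z of carb_mid in the frame of lens between -0.03 and 0.03 m and angle between the y axis of carb_mid and the x axis of lens, either way round below 0.22 rad and angle between carb_mid's own z axis and vertical below 0.22 rad and y of lens in the frame of carb_mid below -0.1 m), for 0.6 s.
3. then the engine flange (x of carb_mid in the frame of lens between 0.14 and 0.27 m and y of carb_mid in the frame of lens between -0.03 and 0.03 m and z of carb_mid in the frame of lens between -0.03 and 0.03 m and angle between the x axis of carb_mid and the x axis of lens, either way round below 0.22 rad and angle between carb_mid's own z axis and vertical below 0.22 rad and x of lens in the frame of carb_mid below -0.1 m), for 0.6 s.
4. then the fuel-pipe side (x of carb_mid in the frame of lens between 0.14 and 0.27 m and y of carb_mid in the frame of lens between -0.03 and 0.03 m and z of carb_mid in the frame of lens between -0.03 and 0.03 m and angle between the y axis of carb_mid and the x axis of lens, either way round below 0.22 rad and angle between carb_mid's own z axis and vertical below 0.22 rad and y of lens in the frame of carb_mid above 0.1 m), for 0.6 s.
5. then it is tipped so that the underside of the bowl shows to the lens (x of carb_mid in the frame of lens between 0.14 and 0.27 m and y of carb_mid in the frame of lens between -0.03 and 0.03 m and z of carb_mid in the frame of lens between -0.03 and 0.03 m and angle between carb_mid's own z axis and vertical between 0.4 and 1.3 rad and z of lens in the frame of carb_mid below -0.055 m), for 0.6 s.
At the end, for the whole second after the job is handed in: The carburettor stands upright (within 6 degrees), at rest, on the foam pad: its axis within 30 mm of the pad's centre, its centre 55 to 64 mm above the pad (horizontal distance between carb_mid and pad_top below 0.03 m and z of carb_mid in the frame of pad_top between 0.055 and 0.064 m and angle between carb_mid's own z axis and vertical below 0.1 rad and linear speed of carb below 0.03 m/s); the robot touches nothing.
It fails at once if the phone or its tripod is touched (contact force between tripod and anything else above 1 N).
It fails at once if the carburettor is dropped: it falls freely, more than about 2 cm above where it belongs (contact force between carb and anything else below 0.05 N and height (world z) of carb above 0.03 m and linear speed of carb above 0.4 m/s).
It fails at once if another thing is displaced by more than 40 mm (distance of any of podfilter, plugbox, fuelfilter, jetjar, screwdriver, wrench, tub, spraycan from where it was at the start of the episode above 0.04 m).
It also fails if it takes over 67 s, if anything falls off the work surface, if the arm or the gripper's body presses on something with over 40 N, if the wrist force passes 120 N, or if a joint passes its speed limit or range.

## Working session

There is one attempt and no reset: what is moved stays moved. The work goes in short steps, Python scripts to look and compute and a tool call to move; the robot and the scene stay as the last step left them, time stands still between calls to the robot, and variables do not carry over. Pictures are saved under pics/ and viewed, at most 10 in all, crops included, and the job is handed in when it is done.

Besides the shell and the picture viewer there is one more tool, called after "Emit:" as name(argument=value, ...) on one line, values as JSON. move_arm: Moves the arm, as the interface text tells. Its arguments: {"type":"object","properties":{"deltas":{"type":"array","items":{"type":"number"}}},"required":["deltas"]}

```bash
mkdir -p pics; cat > h.py <<'E'
import numpy as np, cv2
from scipy.spatial.transform import Rotation as R
from bench import robot
def K(s):
    f=240/np.tan(np.radians(s["fov_y"])/2); return np.array([[f,0,s["cx"]],[0,f,s["cy"]],[0,0,1.]])
def campose(s,obs=None):
    if "T_tool_cam" in s:
        T=np.eye(4);T[:3,:3]=R.from_euler('xyz',obs["ee_rot"]).as_matrix();T[:3,3]=obs["tool_pos"]
        T=T@np.array(s["T_tool_cam"]);return T[:3,:3],T[:3,3]
    o=np.array(s["orientation"]);M=o if o.shape==(3,3) else R.from_euler('xyz',o).as_matrix()
    return M,np.array(s["origin"])
def cloud(s,obs=None):
    M,t=campose(s,obs);v,u=np.mgrid[:480,:640]
    p=cv2.undistortPoints(np.stack([u,v],-1).reshape(-1,1,2).astype(float),K(s),np.array(s["D"],float)).reshape(480,640,2)
    d=s["depth"];c=np.stack([p[...,0]*d,-p[...,1]*d,-d],-1)
    return np.where(d[...,None]>0,c@M.T+t,np.nan)
def ray(s,uv,z,obs=None):
    M,t=campose(s,obs);p=cv2.undistortPoints(np.array(uv,float).reshape(-1,1,2),K(s),np.array(s["D"],float)).reshape(-1,2)
    d=np.c_[p[:,0],-p[:,1],-np.ones(len(p))]@M.T
    return t+d*((z-t[2])/d[:,2])[:,None]
def snap(n,save=None):
    o=robot.get_obs();s=robot.snapshot(n)
    if save: cv2.imwrite(f"pics/{save}.png",s["image"][...,::-1])
    return s,o
E
python3 - <<'E'
from h import *
import pickle
for n in("top","side","wrist"):
    s,o=snap(n,n);pickle.dump((s,o),open(n+".pkl","wb"));print(n,s["fov_y"],s["D"],s.get("origin"),s.get("orientation"),s.get("T_tool_cam"))
print(o)
E
```

```text
top 46.400349090964575 [-0.15851028  0.          0.          0.          0.        ] [ 0.29611562 -0.07820454  1.4002707 ] [ 2.19426520e-01  1.43036026e-03 -1.60724903e+00] None
side 47.504901121742634 [0.02155232 0.         0.         0.         0.        ] [ 0.25134536 -1.06652882  1.10400424] [ 0.81723913 -0.00838028 -0.31240188] None
wrist 64.49151716602516 [-0.02654659  0.          0.          0.          0.        ] None None [[-1.56947256e-04  9.65953483e-01  2.58715760e-01  7.49201905e-02]
 [ 9.99999614e-01 -7.21891164e-05  8.76168208e-04  4.71686640e-04]
 [ 8.65014194e-04  2.58715797e-01 -9.65953098e-01 -1.79571303e-01]
 [ 0.00000000e+00  0.00000000e+00  0.00000000e+00  1.00000000e+00]]
{'time': 0.1, 'joint_positions': array([ 9.99925249e-01,  8.78821794e-02,  1.37208947e+00,  1.24476428e-06,
        1.68363271e+00, -1.03088694e-01]), 'qvel': array([-0.00158373, -0.00189342, -0.00357428,  0.00033759,  0.00226987,
       -0.00012263]), 'joint_torque': array([ 2.11628889e-03, -3.41248906e+01, -3.03303516e+01,  7.20397336e-02,
        3.03689379e-02, -8.20873311e-05]), 'tool_pos': array([0.24772424, 0.490489  , 0.20442758]), 'ee_rot': array([-3.13959175e+00, -2.08247902e-04,  2.67381020e+00]), 'wrist_force': array([0.56397628, 0.04345521, 0.25121672]), 'wrist_torque': array([-0.02804991,  0.01034091, -0.00528521]), 'finger_force': 0.0, 'width': 0.09407685362655464}
```

View pics/top.png

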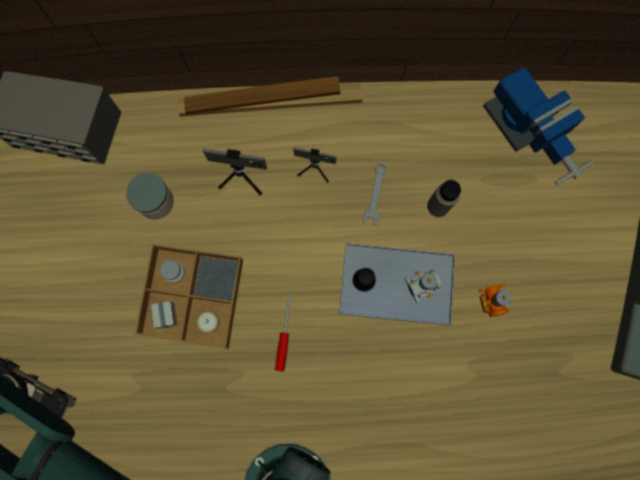

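View pics/side.png

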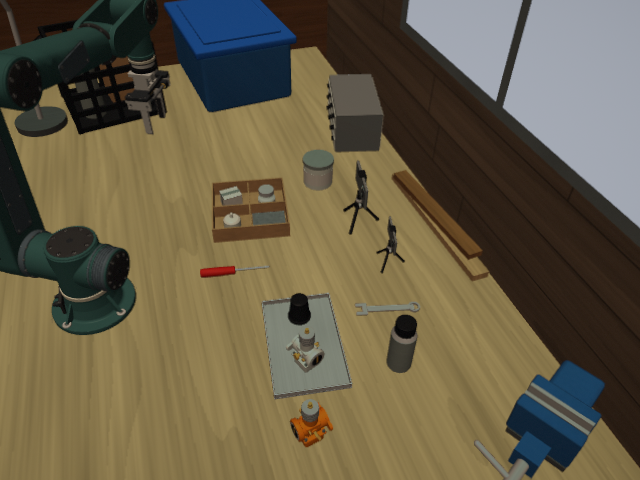

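The top view shows the bare-metal carburettor in the tray at (425,284), with the orange look-alike outside it at (495,300). The larger tripod and phone are at (235,165), the small one at (315,160). The carton is at (190,297), with the grey pad in its far-right cell at (216,278). In the side view the carburettor is at (307,348), the orange one at (311,420) and the large phone at (362,185).

Candidates for the carburettor are metal (425,284) and orange (495,300); I choose the metal one. Candidates for the tripod are large (235,165) and small (315,160); I choose the large one. A close crop will check both.

```bash
python3 - <<'E'
from h import *
import pickle
t,_=pickle.load(open("top.pkl","rb"));s,_=pickle.load(open("side.pkl","rb"))
def crop(im,x,y,w,h): return cv2.resize(np.clip(im[y:y+h,x:x+w,::-1].astype(float)*1.6,0,255).astype(np.uint8),(400,300),interpolation=cv2.INTER_CUBIC)
im=np.vstack([np.hstack([crop(t["image"],390,255,80,60),crop(s["image"],267,315,80,60)]),np.hstack([crop(t["image"],195,140,80,60),crop(s["image"],320,155,107,80)])])
cv2.imwrite("pics/crop1.png",im)
ct=cloud(t);cs=cloud(s)
# cap top in top view
for nm,c,(x,y,w,h) in(("top",ct,(390,255,80,60)),("side",cs,(270,318,70,60))):
    P=c[y:y+h,x:x+w].reshape(-1,3);P=P[(P[:,2]>0.08)];
    print(nm,len(P),np.nanmax(P[:,2]))
    for a,b in((.08,.1),(.1,.117),(.117,.124),(.124,.15)):
        Q=P[(P[:,2]>a)&(P[:,2]<b)];
        if len(Q):print(a,b,len(Q),Q.min(0),Q.max(0),np.median(Q,0))
# phone
for nm,c,(x,y,w,h) in(("top",ct,(195,140,80,60)),("side",cs,(340,150,50,80))):
    P=c[y:y+h,x:x+w].reshape(-1,3);P=P[(P[:,2]>0.11)&(P[:,2]<.182)]
    r=cv2.minAreaRect((P[:,:2]*1000).astype(np.float32));print(nm,len(P),r,P.min(0),P.max(0))
# pad
P=ct[255:305,195:242].reshape(-1,3);I=t["image"][255:305,195:242].reshape(-1,3).astype(int)
m=(abs(P[:,2]-.012)<.006)&(I.max(1)-I.min(1)<20);r=cv2.minAreaRect((P[m][:,:2]*1000).astype(np.float32));print("pad",m.sum(),r,np.median(P[m],0))
P=ct[240:352,130:248].reshape(-1,3);m=(abs(P[:,2]-.052)<.005);r=cv2.minAreaRect((P[m][:,:2]*1000).astype(np.float32));print("carton",m.sum(),r)
E
```

```text
top 242 0.13755439410510983
0.08 0.1 27 [ 0.45628384 -0.3816197   0.08001813] [ 0.49597501 -0.33195749  0.09968484] [ 0.474072   -0.33919333  0.08459384]
0.1 0.117 26 [ 0.45680612 -0.35699492  0.10034659] [ 0.4848435  -0.33027411  0.11693341] [ 0.46587437 -0.33571676  0.10872354]
0.117 0.124 143 [ 0.45775312 -0.36575906  0.11700546] [ 0.49109433 -0.33069846  0.12399759] [ 0.4736171  -0.34740157  0.12059888]
0.124 0.15 46 [ 0.4570192  -0.36238159  0.12403473] [ 0.48759144 -0.33326443  0.13755439] [ 0.47397406 -0.34800151  0.12576082]
side 315 0.13445978595673602
0.08 0.1 77 [ 0.45476282 -0.38006355  0.08006003] [ 0.48997661 -0.3490101   0.09999034] [ 0.47022923 -0.36359666  0.08853872]
0.1 0.117 85 [ 0.45416272 -0.36844197  0.10000894] [ 0.48814463 -0.33352455  0.11681881] [ 0.46798855 -0.36283451  0.11023342]
0.117 0.124 130 [ 0.45545758 -0.3656627   0.11728546] [ 0.48838394 -0.33106542  0.12385597] [ 0.46993429 -0.35184035  0.12003511]
0.124 0.15 23 [ 0.46657188 -0.35622891  0.12416754] [ 0.48782639 -0.34415923  0.13445979] [ 0.47190165 -0.35074429  0.12956569]
top 702 ((779.037109375, 94.81900787353516), (148.09214782714844, 22.035572052001953), 78.0088882446289) [0.75636947 0.02265206 0.11020689] [0.79790534 0.16790234 0.18188718]
side 337 ((776.2551879882812, 42.10755920410156), (46.448028564453125, 248.0301055908203), 3.1132757663726807) [ 0.75318076 -0.08139294  0.11115042] [0.80412915 0.16691395 0.18169021]
pad 1380 ((514.4065551757812, 164.02789306640625), (96.63763427734375, 98.43732452392578), 80.42572021484375) [0.51330703 0.16392815 0.01232463]
carton 1396 ((469.3310546875, 226.72805786132812), (229.36798095703125, 228.2514190673828), 79.96231842041016)
```

View pics/crop1.png

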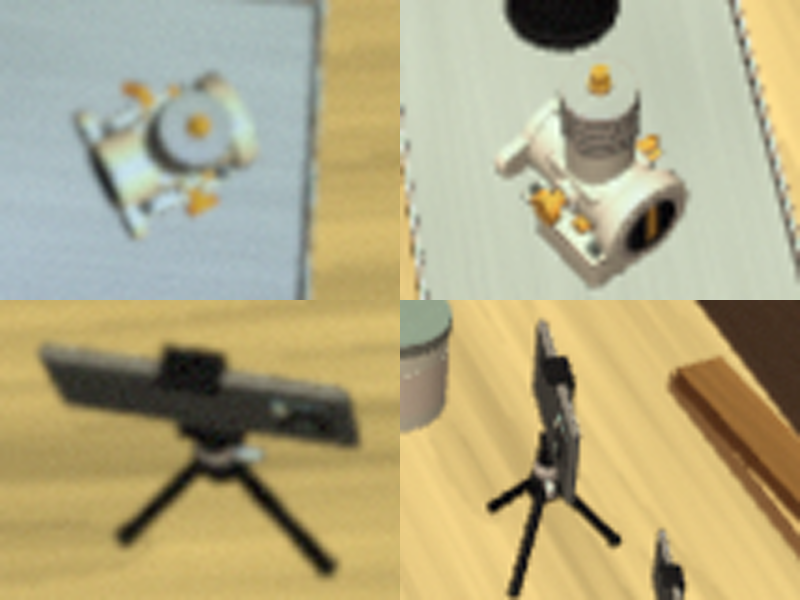

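In the top crop the carburettor's bell intake faces right (245,120), the two-eared flange left (112,175), the thumb-screw is down (200,195) and the pipe is at (135,95). It is the bare-metal one in the tray, so the choice holds. The phone's camera module is near (310,412), towards world -y.

```bash
cat >> h.py <<'E'
def delta(pos,yaw,obs=None,Rm=None):
    "tool-frame rotvec and shift (cm) from measured pose to world target, tool down at yaw"
    o=obs or robot.get_obs();R0=R.from_euler('xyz',o["ee_rot"]);R1=Rm if Rm is not None else R.from_euler('xyz',[np.pi,0,yaw])
    return np.round((R0.inv()*R1).as_rotvec(),3),np.round(R0.inv().apply(np.array(pos)-o["tool_pos"])*100,2)
E
python3 - <<'E'
from h import *
import pickle
t,_=pickle.load(open("top.pkl","rb"))
ct=cloud(t)
f=ray(t,[[407,278],[418,302]],.06);i=ray(t,[[433,270],[440,287]],.06);print(f,i)
print("yaw axis",np.arctan2(*(i.mean(0)-f.mean(0))[[1,0]]),"flange normal",np.arctan2(f[1,1]-f[0,1],f[1,0]-f[0,0])+np.pi/2)
P=ct[140:200,195:275].reshape(-1,3);P=P[(P[:,2]>.115)&(P[:,2]<.172)]
for k in range(4):
    A=np.c_[P[:,1],np.ones(len(P))];c=np.linalg.lstsq(A,P[:,0],rcond=None)[0];r=P[:,0]-A@c;P=P[abs(r)<max(.004,1.0*r.std())]
print("phone x=",c,len(P),P[:,1].min(),P[:,1].max())
# lens blob pixel by ray/plane: report cloud at crop px (310,412) etc
for u,v in((275,408),(300,411),(320,415)):
    print(ct[140+(v-300)//5,195+u//5])
for y in(-.34,-.348):print(delta([.473,y,.25],-1.5))
E
```

```text
[[ 0.48980995 -0.3083591   0.06      ]
 [ 0.43037094 -0.33112153  0.06      ]] [[ 0.50687243 -0.37374331  0.06      ]
 [ 0.4644421  -0.38771223  0.06      ]]
yaw axis -1.1738363003980608 flange normal -1.2050702998118492
phone x= [0.21918255 0.75356139] 446 0.022954016051319845 0.1679023446750227
[0.76610266 0.0579786  0.16064903]
[0.76277399 0.04610605 0.16151276]
[0.7597541  0.03667461 0.16185163]
(array([-1.000e-03, -2.000e-03, -2.109e+00]), array([-57.55, -63.98,  -4.45]))
(array([-1.000e-03, -2.000e-03, -2.109e+00]), array([-57.91, -64.7 ,  -4.44]))
```

Emit:
move_arm(deltas=[0, 0, 0.1, -1.5, -1.5, -1, -1, 0, 0, 0.24, -4, -4.5, -2, -1, 0, 0, 0.38, -7, -8, -3, -1, 0, 0, 0.52, -10, -11.5, -4, -1, 0, 0, 0.66, -13, -15, -4.5, -1, 0, 0, 0.8, -16, -18, -4.5, -1, 0, 0, 0.94, -19, -21, -4.5, -1, 0, 0, 1.08, -22, -24.5, -4.5, -1])

```text
time: 0.95
tool_pos: [0.3339, 0.1716, 0.2503]
ee_rot: [3.141, -0.0, 1.589]
wrist_force: [1.4, -0.0, -0.2]
width: 0.0943
finger_force: 0.0
```

```bash
python3 -c "
from h import *
o=robot.get_obs();print(o['joint_positions'],o['tool_pos'],o['ee_rot'],delta([.473,-.348,.26],-1.47))"
```

```text
[ 3.23237164e-01 -3.13297126e-01  1.64376806e+00  4.89982379e-05
  1.81074920e+00  3.05055318e-01] [0.33394981 0.17157737 0.25026466] [ 3.14125163e+00 -1.57276955e-04  1.58898985e+00] (array([-0.000e+00, -1.000e-03,  3.059e+00]), array([-52.2 ,  12.96,  -0.98]))
```

Emit:
move_arm(deltas=[0, 0, 0.13, -3, 0.8, 0, -1, 0, 0, 0.27, -7, 1.8, 0, -1, 0, 0, 0.41, -11, 2.8, -1, -1, 0, 0, 0.55, -15, 3.8, -1, -1, 0, 0, 0.69, -19, 4.8, -1, -1, 0, 0, 0.83, -23, 5.8, -1, -1, 0, 0, 0.97, -27, 6.8, -1, -1, 0, 0, 1.1, -31, 7.8, -1, -1])

```text
time: 1.75
tool_pos: [0.419, -0.1368, 0.2602]
ee_rot: [-3.141, -0.0, 0.488]
wrist_force: [0.3, 0.1, -0.1]
width: 0.0939
finger_force: 0.0
```

```bash
python3 -c "
from h import *
o=robot.get_obs();print(o['joint_positions'],o['tool_pos'],o['ee_rot'],delta([.473,-.348,.26],-1.47))"
```

```text
[-4.44643309e-01 -1.62173046e-01  1.50443353e+00  2.97412794e-04
  1.79949435e+00  6.38464150e-01] [ 0.41895574 -0.13680908  0.26022239] [-3.14128979e+00 -1.35969075e-04  4.87756250e-01] (array([-0.   ,  0.   ,  1.958]), array([-5.120e+00,  2.119e+01,  2.000e-02]))
```

Emit:
move_arm(deltas=[0, 0, 0.14, -1, 3, 0, -1, 0, 0, 0.28, -2, 6, 0, -1, 0, 0, 0.42, -3, 9, 0, -1, 0, 0, 0.56, -4, 12, 0, -1, 0, 0, 0.7, -5, 15, 0, -1, 0, 0, 0.84, -5, 18, 0, -1, 0, 0, 0.98, -5.1, 20, 0, -1, 0, 0, 1.1, -5.1, 21.2, 0, -1])

```text
time: 2.55
tool_pos: [0.4747, -0.3474, 0.2591]
ee_rot: [-3.141, 0.002, -0.613]
wrist_force: [-0.1, 0.2, -0.5]
width: 0.0942
finger_force: 0.0
```

Emit:
move_arm(deltas=[0, 0, 0.14, 0, 0, 0, -1, 0, 0, 0.28, 0, 0, 0, -1, 0, 0, 0.42, 0, 0, 0, -1, 0, 0, 0.56, 0, 0, 0, -1, 0, 0, 0.7, 0, 0, 0, -1, 0, 0, 0.84, 0, 0, 0, -1, 0, 0, 0.98, 0, 0, 0, -1, 0, 0, 0.98, 0, 0, 0, -1])

```text
time: 3.35
tool_pos: [0.4745, -0.3458, 0.2599]
ee_rot: [3.141, 0.001, -1.586]
wrist_force: [0.3, 0.5, 0.7]
width: 0.0943
finger_force: 0.0
```

```bash
python3 - <<'E'
from h import *
import pickle
s,o=snap("wrist","w1");pickle.dump((s,o),open("w1.pkl","wb"));print(o['joint_positions'],o['tool_pos'],o['ee_rot'])
c=cloud(s,o);P=c.reshape(-1,3);near=np.hypot(P[:,0]-.473,P[:,1]+.348)<.06
for a,b in((.1,.116),(.116,.124),(.126,.14)):
    Q=P[near&(P[:,2]>a)&(P[:,2]<b)];print(a,len(Q),Q.min(0),Q.max(0),cv2.minEnclosingCircle((Q[:,:2]*1000).astype(np.float32)) if len(Q) else 0)
E
```

```text
[-7.26461139e-01  1.68112886e-01  1.17389943e+00  6.75582834e-05
  1.80059741e+00  2.43029038e+00] [ 0.47445636 -0.3458382   0.25991059] [ 3.14086516e+00  7.13811913e-04 -1.58594010e+00]
0.1 107 [ 0.45569392 -0.36683918  0.1008561 ] [ 0.49152907 -0.34752401  0.11597917] ((473.6203308105469, -349.95648193359375), 18.07328987121582)
0.116 1200 [ 0.4558158  -0.36717622  0.11601316] [ 0.4914049  -0.33189915  0.12388357] ((473.59051513671875, -349.17376708984375), 18.08592987060547)
0.126 113 [ 0.46897317 -0.35429313  0.12601104] [ 0.47832454 -0.34468979  0.13479382] ((473.72406005859375, -349.2984619140625), 5.47259521484375)
```

View pics/w1.png

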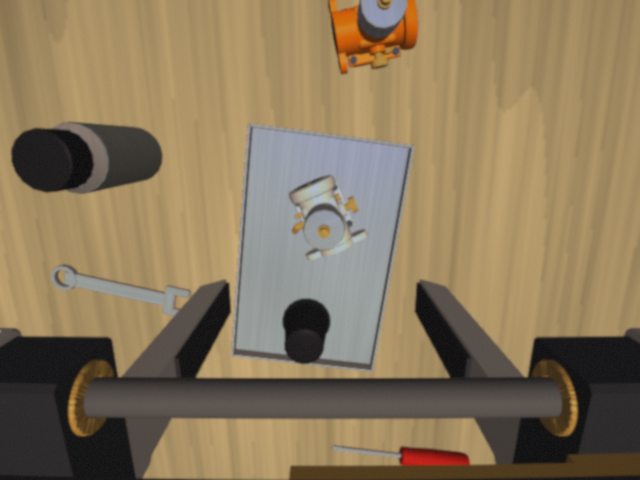

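The wrist view shows the carburettor at (323,225): cap centred there, bell intake up-left (313,188), flange down-right (337,246), thumb-screw right (350,204). The orange copy sits well away at (375,30).

```bash
python3 - <<'E'
from h import *
import pickle
s,o=pickle.load(open("w1.pkl","rb"))
f=ray(s,[[309,256],[365,235]],.06,o);i=ray(s,[[291,194],[334,180]],.06,o)
print(f,i,np.arctan2(*(i.mean(0)-f.mean(0))[[1,0]]),np.arctan2(f[0,1]-f[1,1],f[0,0]-f[1,0])-np.pi/2,np.arctan2(i[0,1]-i[1,1],i[0,0]-i[1,0])-np.pi/2)
print(delta([.4736,-.3492,.0875],-1.586,o))
E
```

```text
[[ 0.48901107 -0.30715563  0.06      ]
 [ 0.4309914  -0.32873077  0.06      ]] [[ 0.50538853 -0.37198852  0.06      ]
 [ 0.46239524 -0.38515881  0.06      ]] -1.1954409649425108 -1.2147821542468102 -1.2735390121036665
(array([0.001, 0.001, 0.   ]), array([ 0.35,  0.07, 17.24]))
```

Emit:
move_arm(deltas=[0, 0, 0, 0.1, 0, 2, -1, 0, 0, 0, 0.35, 0.1, 5, -1, 0, 0, 0, 0.35, 0.1, 8.5, -1, 0, 0, 0, 0.35, 0.1, 12, -1, 0, 0, 0, 0.35, 0.1, 14.5, -1, 0, 0, 0, 0.35, 0.1, 16.3, -1, 0, 0, 0, 0.35, 0.1, 17.2, -1, 0, 0, 0, 0.35, 0.1, 17.2, -1])

```text
time: 4.2
tool_pos: [0.4728, -0.3487, 0.0868]
ee_rot: [3.139, 0.002, -1.585]
wrist_force: [-0.4, 1.5, 0.3]
width: 0.0941
finger_force: 0.0
```

Emit:
move_arm(deltas=[0, 0, 0, 0, 0, 0, -0.4, 0, 0, 0, 0, 0, 0, 0, 0, 0, 0, 0, 0, 0, 0.5, 0, 0, 0, 0, 0, 0, 1, 0, 0, 0, 0, 0, 0, 1, 0, 0, 0, 0, 0, 0, 1, 0, 0, 0, 0, 0, 0, 1, 0, 0, 0, 0, 0, 0, 1])

```text
time: 5.0
tool_pos: [0.4734, -0.3494, 0.0884]
ee_rot: [3.141, 0.0, -1.586]
wrist_force: [-0.2, 0.9, 0.8]
width: 0.0355
finger_force: 30.0
```

Emit:
move_arm(deltas=[0, 0, 0, 0, 0, -0.5, 1, 0, 0, 0, 0, 0, -1.5, 1, 0, 0, 0, 0, 0, -3, 1, 0, 0, 0, 0, 0, -5, 1, 0, 0, 0, 0, 0, -7, 1, 0, 0, 0, 0, 0, -9, 1, 0, 0, 0, 0, 0, -10, 1, 0, 0, 0, 0, 0, -10.5, 1])

```text
time: 5.8
tool_pos: [0.4741, -0.3499, 0.1956]
ee_rot: [-3.139, -0.002, -1.586]
wrist_force: [0.2, 0.4, -4.4]
width: 0.0353
finger_force: 30.0
```

```bash
python3 -c "
from h import *
print(delta([.568,.0873,.176],-.56))"
```

```text
(array([-1.000e-03, -3.000e-03, -1.026e+00]), array([-43.86,  -8.71,   1.9 ]))
```

Emit:
move_arm(deltas=[0, 0, -0.03, -1, -0.2, 0, 1, 0, 0, -0.08, -3, -0.6, 0, 1, 0, 0, -0.15, -6, -1.2, 0, 1, 0, 0, -0.25, -10, -2, 0, 1, 0, 0, -0.35, -14, -2.8, 0, 1, 0, 0, -0.45, -18, -3.6, 0, 1, 0, 0, -0.55, -22, -4.4, 0, 1, 0, 0, -0.65, -26, -5.2, 0, 1])

```text
time: 6.6
tool_pos: [0.5287, -0.0876, 0.192]
ee_rot: [3.14, 0.003, -0.931]
wrist_force: [1.8, 0.1, -4.3]
width: 0.0351
finger_force: 30.0
```

```bash
python3 -c "
from h import *
print(delta([.568,.0873,.176],-.56))"
```

```text
(array([ 0.001,  0.003, -0.371]), array([-11.68, -13.6 ,   1.61]))
```

Emit:
move_arm(deltas=[0, 0, -0.07, -2.3, -2.7, 0.3, 1, 0, 0, -0.14, -4.6, -5.4, 0.6, 1, 0, 0, -0.21, -6.8, -8, 1, 1, 0, 0, -0.27, -8.8, -10.2, 1.3, 1, 0, 0, -0.32, -10.3, -12, 1.5, 1, 0, 0, -0.35, -11.2, -13.1, 1.6, 1, 0, 0, -0.37, -11.7, -13.6, 1.6, 1, 0, 0, -0.37, -11.7, -13.6, 1.6, 1])

```text
time: 7.4
tool_pos: [0.5693, 0.0851, 0.1769]
ee_rot: [3.141, 0.001, -0.565]
wrist_force: [0.4, 0.4, -4.5]
width: 0.0355
finger_force: 30.0
```

```bash
python3 - <<'E'
from h import *
o=robot.get_obs();print(o['joint_positions'],o['tool_pos'],o['ee_rot'])
import pickle
for n in("top","side"):
    s,o=snap(n);pickle.dump(s,open(n+"2.pkl","wb"))
    globals()[n]=s["image"][...,::-1]
def crop(im,x,y,w,h): return cv2.resize(np.clip(im[y:y+h,x:x+w].astype(float)*1.6,0,255).astype(np.uint8),(400,300),interpolation=cv2.INTER_CUBIC)
cv2.imwrite("pics/v1.png",np.vstack([crop(top,160,130,160,120),crop(side,280,110,160,120)]))
E
```

```text
[ 4.99471033e-02  1.52295570e-01  1.35516130e+00 -1.59575212e-04
  1.63541531e+00  2.18565494e+00] [0.56930239 0.08507344 0.17690614] [ 3.14072448e+00  9.53320741e-04 -5.64922130e-01]
```

View pics/v1.png

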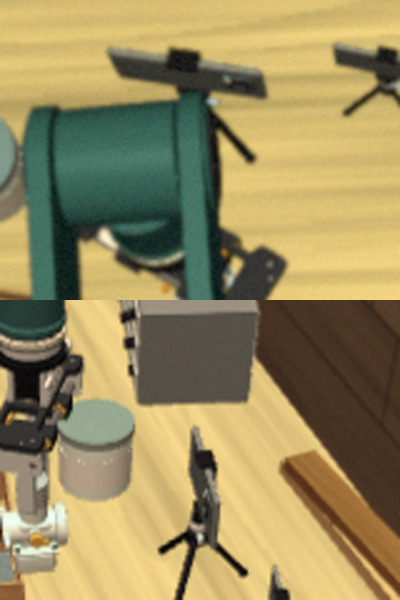

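The crops show the bell intake pointing right, towards the phone (side crop, 60,525), with the thumb-screw towards the side camera (38,540). The phone's camera module is at (237,78) in the top crop, on the side I expected.

Emit:
move_arm(deltas=[0, 0, 0, 0, 0, 0, 1, 0, 0, 0, 0, 0, 0, 1, 0, 0, 0, 0, 0, 0, 1, 0, 0, 0, 0, 0, 0, 1, 0, 0, 0, 0, 0, 0, 1, 0, 0, 0, 0, 0, 0, 1, 0, 0, 0, 0, 0, 0, 1, 0, 0, 0, 0, 0, 0, 1])

```text
time: 8.3
tool_pos: [0.5697, 0.0846, 0.1775]
ee_rot: [-3.142, 0.0, -0.566]
wrist_force: [0.6, 0.7, -4.9]
width: 0.0355
finger_force: 30.0
```

Emit:
move_arm(deltas=[0, 0, 0, 0, 0, 0, 1, 0, 0, -0.03, 0, 0, 0, 1, 0, 0, -0.1, 0, 0, 0, 1, 0, 0, -0.22, 0, 0, 0, 1, 0, 0, -0.35, 0, 0, 0, 1, 0, 0, -0.49, 0, 0, 0, 1, 0, 0, -0.63, 0, 0, 0, 1, 0, 0, -0.77, 0, 0, 0, 1])

```text
time: 9.1
tool_pos: [0.5697, 0.0846, 0.1775]
ee_rot: [-3.142, -0.0, 0.211]
wrist_force: [-0.9, 0.3, -5.2]
width: 0.0355
finger_force: 30.0
```

Emit:
move_arm(deltas=[0, 0, -0.14, 0, 0, 0, 1, 0, 0, -0.28, 0, 0, 0, 1, 0, 0, -0.42, 0, 0, 0, 1, 0, 0, -0.54, 0, 0, 0, 1, 0, 0, -0.64, 0, 0, 0, 1, 0, 0, -0.72, 0, 0, 0, 1, 0, 0, -0.77, 0, 0, 0, 1, 0, 0, -0.78, 0, 0, 0, 1])

```text
time: 9.9
tool_pos: [0.5697, 0.0846, 0.1775]
ee_rot: [-3.142, -0.0, 0.985]
wrist_force: [-0.7, 0.9, -4.5]
width: 0.0354
finger_force: 30.0
```

Emit:
move_arm(deltas=[0, 0, 0, 0, 0, 0, 1, 0, 0, 0, 0, 0, 0, 1, 0, 0, 0, 0, 0, 0, 1, 0, 0, 0, 0, 0, 0, 1, 0, 0, 0, 0, 0, 0, 1, 0, 0, 0, 0, 0, 0, 1, 0, 0, 0, 0, 0, 0, 1, 0, 0, 0, 0, 0, 0, 1])

```text
time: 10.7
tool_pos: [0.5697, 0.0846, 0.1775]
ee_rot: [3.142, -0.0, 0.984]
wrist_force: [0.0, 0.9, -5.1]
width: 0.0355
finger_force: 30.0
```

```bash
python3 - <<'E'
from h import *
s,o=snap("side")
im=s["image"][150:240,270:390,::-1]
cv2.imwrite("pics/v2.png",cv2.resize(np.clip(im*1.5,0,255).astype(np.uint8),(640,480),interpolation=cv2.INTER_CUBIC))
print(robot.get_obs()["time"])
E
```

```text
10.75
```

View pics/v2.png

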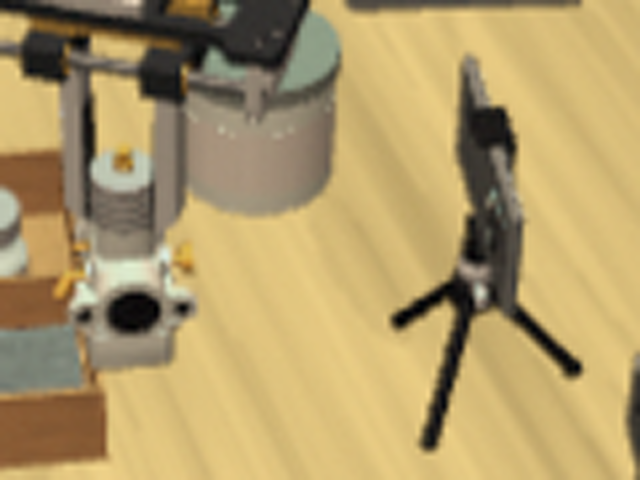

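The crop shows the flange facing the side camera at (132,310), the brass thumb-screw on the right towards the phone (185,258), and the pipe on the left (68,285). It is upright and turned as planned.

Emit:
move_arm(deltas=[0, 0, 0, 0, 0, 0, 1, 0, 0, -0.03, 0, 0, 0, 1, 0, 0, -0.1, 0, 0, 0, 1, 0, 0, -0.22, 0, 0, 0, 1, 0, 0, -0.35, 0, 0, 0, 1, 0, 0, -0.49, 0, 0, 0, 1, 0, 0, -0.63, 0, 0, 0, 1, 0, 0, -0.77, 0, 0, 0, 1])

```text
time: 11.55
tool_pos: [0.5697, 0.0846, 0.1775]
ee_rot: [3.141, -0.0, 1.761]
wrist_force: [0.3, -0.4, -4.4]
width: 0.0356
finger_force: 30.0
```

Emit:
move_arm(deltas=[0, 0, -0.14, 0, 0, 0, 1, 0, 0, -0.28, 0, 0, 0, 1, 0, 0, -0.42, 0, 0, 0, 1, 0, 0, -0.54, 0, 0, 0, 1, 0, 0, -0.64, 0, 0, 0, 1, 0, 0, -0.72, 0, 0, 0, 1, 0, 0, -0.77, 0, 0, 0, 1, 0, 0, -0.78, 0, 0, 0, 1])

```text
time: 12.35
tool_pos: [0.5697, 0.0846, 0.1775]
ee_rot: [3.141, -0.0, 2.535]
wrist_force: [0.1, -0.3, -4.3]
width: 0.0355
finger_force: 30.0
```

Emit:
move_arm(deltas=[0, 0, 0, 0, 0, 0, 1, 0, 0, 0, 0, 0, 0, 1, 0, 0, 0, 0, 0, 0, 1, 0, 0, 0, 0, 0, 0, 1, 0, 0, 0, 0, 0, 0, 1, 0, 0, 0, 0, 0, 0, 1, 0, 0, 0, 0, 0, 0, 1, 0, 0, 0, 0, 0, 0, 1])

```text
time: 13.15
tool_pos: [0.5697, 0.0846, 0.1775]
ee_rot: [3.142, 0.0, 2.534]
wrist_force: [-0.1, -0.1, -4.7]
width: 0.0353
finger_force: 30.0
```

Emit:
move_arm(deltas=[0, 0, 0, 0, 0, 0, 1, 0, 0, -0.03, 0, 0, 0, 1, 0, 0, -0.1, 0, 0, 0, 1, 0, 0, -0.22, 0, 0, 0, 1, 0, 0, -0.35, 0, 0, 0, 1, 0, 0, -0.49, 0, 0, 0, 1, 0, 0, -0.63, 0, 0, 0, 1, 0, 0, -0.77, 0, 0, 0, 1])

```text
time: 13.95
tool_pos: [0.5697, 0.0846, 0.1775]
ee_rot: [3.142, 0.0, -2.972]
wrist_force: [-0.5, -1.0, -5.2]
width: 0.0352
finger_force: 30.0
```

Emit:
move_arm(deltas=[0, 0, -0.14, 0, 0, 0, 1, 0, 0, -0.28, 0, 0, 0, 1, 0, 0, -0.42, 0, 0, 0, 1, 0, 0, -0.54, 0, 0, 0, 1, 0, 0, -0.64, 0, 0, 0, 1, 0, 0, -0.71, 0, 0, 0, 1, 0, 0, -0.76, 0, 0, 0, 1, 0, 0, -0.76, 0, 0, 0, 1])

```text
time: 14.75
tool_pos: [0.5697, 0.0846, 0.1775]
ee_rot: [-3.142, 0.0, -2.219]
wrist_force: [-0.1, 0.4, -5.2]
width: 0.0356
finger_force: 30.0
```

Emit:
move_arm(deltas=[0, 0, 0, 0, 0, 0, 1, 0, 0, 0, 0, 0, 0, 1, 0, 0, 0, 0, 0, 0, 1, 0, 0, 0, 0, 0, 0, 1, 0, 0, 0, 0, 0, 0, 1, 0, 0, 0, 0, 0, 0, 1, 0, 0, 0, 0, 0, 0, 1, 0, 0, 0, 0, 0, 0, 1])

```text
time: 15.55
tool_pos: [0.5697, 0.0846, 0.1775]
ee_rot: [3.142, 0.0, -2.219]
wrist_force: [0.5, -0.1, -5.4]
width: 0.0358
finger_force: 30.0
```

```bash
python3 - <<'E'
from h import *
s,o=snap("side");print(o)
im=s["image"][150:240,270:390,::-1]
cv2.imwrite("pics/v3.png",cv2.resize(np.clip(im*1.5,0,255).astype(np.uint8),(640,480),interpolation=cv2.INTER_CUBIC))
R0=R.from_euler('xyz',o["ee_rot"]);mid=R0.apply([0,0,.025])+o["tool_pos"]
j1=o["joint_positions"][0]
for az in(j1,-.216*.5+j1*.5):
  ax=np.array([-np.sin(az),np.cos(az),0]) # tilt tool axis outward: rotate about -ax
  for a in(.3,.62):
    Rm=R.from_rotvec(-a*ax)*R0;pos=mid-Rm.apply([0,0,.025]);print(az,a,Rm.apply([0,0,1]),delta(pos,0,o,Rm))
E
```

```text
{'time': 15.55, 'joint_positions': array([ 4.89218353e-02,  1.51795492e-01,  1.35458448e+00,  6.64965762e-05,
        1.63518695e+00, -2.44403352e+00]), 'qvel': array([-5.50741096e-04, -4.47296272e-04,  8.76333487e-04, -1.38832613e-05,
        1.01902650e-03,  1.25052471e-03]), 'joint_torque': array([ 3.88243179e-04, -3.92263019e+01, -3.24155080e+01, -6.36983989e-02,
        3.41935409e-02,  1.32508380e-04]), 'tool_pos': array([0.56969466, 0.08458386, 0.17748391]), 'ee_rot': array([ 3.14156975e+00,  6.73898460e-05, -2.21942934e+00]), 'wrist_force': array([ 0.45759182, -0.14689075, -5.40563192]), 'wrist_torque': array([0.09221854, 0.07282597, 0.01014996]), 'finger_force': 29.99906212091446, 'width': 0.035784648487845266}
0.04892183533743501 0.3 [ 0.29518795  0.01451911 -0.95532888] (array([ 0.23 , -0.193, -0.   ]), array([0.47, 0.57, 0.11]))
0.04892183533743501 0.62 [ 0.58035766  0.02848127 -0.8138635 ] (array([ 0.475, -0.398, -0.   ]), array([0.93, 1.11, 0.47]))
-0.08353908233128249 0.3 [ 0.29451134 -0.02459118 -0.95533154] (array([ 0.253, -0.161, -0.   ]), array([0.4 , 0.62, 0.11]))
-0.08353908233128249 0.62 [ 0.57902823 -0.04841491 -0.81386872] (array([ 0.524, -0.332, -0.   ]), array([0.78, 1.23, 0.47]))
```

View pics/v3.png

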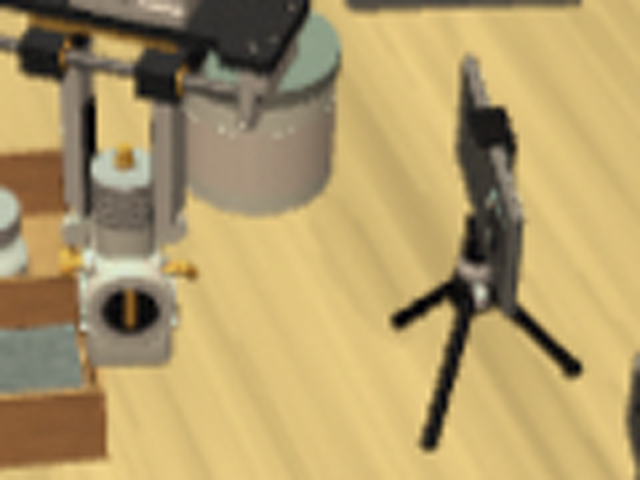

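The crop shows the intake facing the side camera with the carburettor upright, so the fuel-pipe side faces the phone (180,270). Next I tip it.

Emit:
move_arm(deltas=[0, 0, 0, 0, 0, 0, 1, 0, 0, 0, 0, 0, 0, 1, 0.04, -0.033, 0, 0.08, 0.1, 0, 1, 0.1, -0.083, 0, 0.2, 0.25, 0.02, 1, 0.165, -0.138, 0, 0.33, 0.41, 0.06, 1, 0.23, -0.193, 0, 0.47, 0.57, 0.11, 1, 0.295, -0.248, 0, 0.6, 0.72, 0.19, 1, 0.36, -0.302, 0, 0.72, 0.86, 0.28, 1])

```text
time: 16.4
tool_pos: [0.5576, 0.084, 0.1746]
ee_rot: [-2.769, 0.296, -2.163]
wrist_force: [0.1, -0.1, -4.1]
width: 0.0353
finger_force: 30.0
```

```bash
python3 - <<'E'
from h import *
o=robot.get_obs();print(o["joint_positions"],o["tool_pos"],R.from_euler('xyz',o["ee_rot"]).apply([0,0,.025])+o["tool_pos"])
R0=R.from_euler('xyz',[np.pi,0,-2.2194]);ax=np.array([-.0489,.9988,0]);Rm=R.from_rotvec(-.62*ax)*R0
print(delta(np.array([.5697,.0846,.1525])-Rm.apply([0,0,.025]),0,o,Rm))
E
```

```text
[ 4.87757366e-02 -2.18826695e-01  1.79611575e+00  4.03115038e-04
  1.09253951e+00 -2.44427666e+00] [0.55758081 0.08401103 0.1746153 ] [0.56892832 0.08457391 0.1523461 ]
(array([ 0.114, -0.095, -0.   ]), array([0.19, 0.22, 0.05]))
```

Emit:
move_arm(deltas=[0.05, -0.04, 0, 0.08, 0.1, 0.02, 1, 0.09, -0.075, 0, 0.15, 0.17, 0.04, 1, 0.114, -0.095, 0, 0.19, 0.22, 0.05, 1, 0.114, -0.095, 0, 0.19, 0.22, 0.05, 1, 0.114, -0.095, 0, 0.19, 0.22, 0.05, 1, 0.114, -0.095, 0, 0.19, 0.22, 0.05, 1, 0.114, -0.095, 0, 0.19, 0.22, 0.05, 1, 0.114, -0.095, 0, 0.19, 0.22, 0.05, 1])

```text
time: 17.2
tool_pos: [0.5564, 0.0839, 0.1731]
ee_rot: [-2.643, 0.381, -2.121]
wrist_force: [-0.1, 0.7, -4.7]
width: 0.0356
finger_force: 30.0
```

Emit:
move_arm(deltas=[0, 0, 0, 0, 0, 0, 1, 0, 0, 0, 0, 0, 0, 1, 0, 0, 0, 0, 0, 0, 1, 0, 0, 0, 0, 0, 0, 1, 0, 0, 0, 0, 0, 0, 1, 0, 0, 0, 0, 0, 0, 1])

```text
time: 17.8
tool_pos: [0.5561, 0.0839, 0.1729]
ee_rot: [-2.642, 0.381, -2.121]
wrist_force: [0.1, 0.4, -5.2]
width: 0.0355
finger_force: 30.0
```

```bash
python3 - <<'E'
from h import *
s,o=snap("side");print(o["time"],o["joint_positions"])
im=s["image"][150:240,270:390,::-1]
cv2.imwrite("pics/v4.png",cv2.resize(np.clip(im*1.5,0,255).astype(np.uint8),(640,480),interpolation=cv2.INTER_CUBIC))
print(R.from_euler('xyz',o["ee_rot"]).apply([0,0,1]))
R0=R.from_euler('xyz',[np.pi,0,-2.2194])
print(delta(np.array([.555,.10,.19]),0,o,R0))
E
```

```text
17.8 [ 4.90941330e-02 -3.14733758e-01  1.92614110e+00 -2.66243191e-04
  9.11872015e-01 -2.44368673e+00]
[ 0.57897348  0.0282363  -0.8148573 ]
(array([-0.474,  0.397, -0.   ]), array([-1.85,  0.3 , -1.41]))
```

View pics/v4.png

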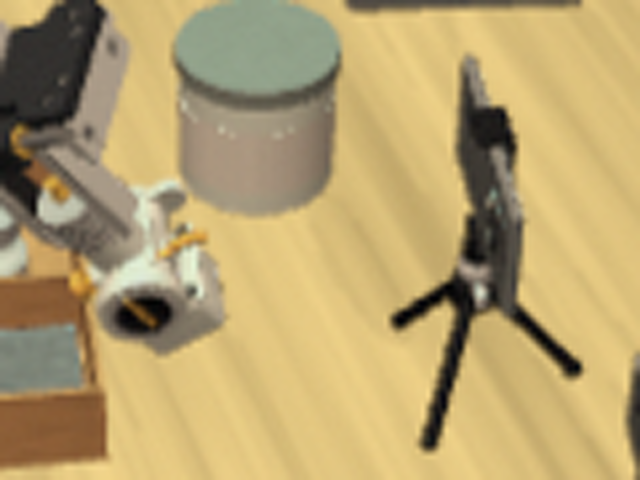

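The underside of the bowl is tipped towards the phone at (190,310), about 35°, with the grip unchanged. Next I straighten up and go to the pad.

Emit:
move_arm(deltas=[-0.03, 0.025, 0, -0.1, 0, -0.1, 1, -0.09, 0.075, 0, -0.35, 0.05, -0.25, 1, -0.16, 0.134, 0, -0.6, 0.1, -0.45, 1, -0.23, 0.193, 0, -0.9, 0.15, -0.7, 1, -0.3, 0.251, 0, -1.15, 0.2, -0.9, 1, -0.37, 0.31, 0, -1.45, 0.25, -1.1, 1, -0.43, 0.36, 0, -1.7, 0.28, -1.3, 1, -0.474, 0.397, 0, -1.85, 0.3, -1.41, 1])

```text
time: 18.65
tool_pos: [0.5572, 0.1002, 0.1907]
ee_rot: [-3.14, 0.001, -2.219]
wrist_force: [-0.6, -0.6, -4.0]
width: 0.0362
finger_force: 30.0
```

```bash
python3 -c "
from h import *
print(robot.get_obs()['tool_pos'],delta([.5143,.163,.16],-2.2194))"
```

```text
[0.55718814 0.10024702 0.19066564] (array([-0.001,  0.001, -0.   ]), array([-2.41,  7.21,  3.06]))
```

Emit:
move_arm(deltas=[0, 0, 0, -0.2, 0.7, 0, 1, 0, 0, 0, -0.6, 1.8, 0.3, 1, 0, 0, 0, -1.1, 3.3, 0.9, 1, 0, 0, 0, -1.6, 4.8, 1.6, 1, 0, 0, 0, -2.1, 6.2, 2.3, 1, 0, 0, 0, -2.4, 7, 2.8, 1, 0, 0, 0, -2.4, 7.2, 3.05, 1, 0, 0, 0, -2.4, 7.2, 3.05, 1])

```text
time: 19.45
tool_pos: [0.5116, 0.1628, 0.159]
ee_rot: [3.142, -0.001, -2.219]
wrist_force: [0.9, -0.0, -3.8]
width: 0.0354
finger_force: 30.0
```

```bash
python3 - <<'E'
from h import *
s,o=snap("wrist","w2");print(o["tool_pos"],delta([.5143,.163,.0985],-2.2194,o))
for n in ("top","side"):
    q=robot.snapshot(n);c=cloud(q).reshape(-1,3);I=q["image"].reshape(-1,3).astype(int)
    m=(abs(c[:,0]-.469)<.13)&(abs(c[:,1]-.2267)<.13)&(abs(c[:,2]-.012)<.004)&(np.ptp(I,axis=1)<22)
    if m.sum()>20: print(n,m.sum(),cv2.minAreaRect((c[m][:,:2]*1000).astype(np.float32)))
E
```

```text
[0.5115895  0.16277628 0.15897081] (array([ 0.   , -0.001,  0.001]), array([-0.19, -0.2 ,  6.05]))
top 503 ((498.51416015625, 177.65386962890625), (109.57262420654297, 164.3126678466797), 21.404600143432617)
side 287 ((472.0170593261719, 218.51303100585938), (128.4373016357422, 215.74810791015625), 37.04718017578125)
```

View pics/w2.png

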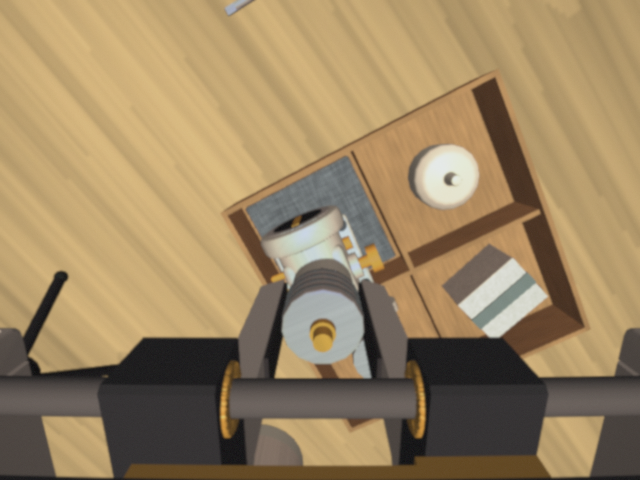

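The wrist view shows the carburettor held upright over the pad cell (pad visible at 320,200), parallel to the carton walls, with the neighbouring things at (445,178) and (495,290) clear. Next I lower it.

Emit:
move_arm(deltas=[0, 0, 0, -0.1, -0.1, 0.5, 1, 0, 0, 0, -0.2, -0.2, 1.7, 1, 0, 0, 0, -0.2, -0.2, 3, 1, 0, 0, 0, -0.2, -0.2, 4.2, 1, 0, 0, 0, -0.2, -0.2, 5, 1, 0, 0, 0, -0.2, -0.2, 5.5, 1, 0, 0, 0, -0.2, -0.2, 5.8, 1, 0, 0, 0, -0.2, -0.2, 5.9, 1])

```text
time: 20.4
tool_pos: [0.5149, 0.163, 0.1003]
ee_rot: [3.142, 0.0, -2.219]
wrist_force: [-0.7, 0.7, -4.3]
width: 0.0355
finger_force: 30.0
```

Emit:
move_arm(deltas=[0, 0, 0, 0, 0, 0.05, 1, 0, 0, 0, 0, 0, 0.1, 1, 0, 0, 0, 0, 0, 0.15, 1, 0, 0, 0, 0, 0, 0.15, 1])

```text
time: 20.8
tool_pos: [0.515, 0.163, 0.0992]
ee_rot: [-3.141, 0.0, -2.22]
wrist_force: [0.1, -0.1, -5.4]
width: 0.0351
finger_force: 30.0
```

Emit:
move_arm(deltas=[0, 0, 0, 0, 0, 0.05, 1, 0, 0, 0, 0, 0, 0.1, 1, 0, 0, 0, 0, 0, 0.15, 1, 0, 0, 0, 0, 0, 0.15, 1])

```text
time: 21.2
tool_pos: [0.5149, 0.163, 0.0974]
ee_rot: [3.142, 0.0, -2.219]
wrist_force: [-1.3, -0.2, -4.8]
width: 0.0357
finger_force: 30.0
```

Emit:
move_arm(deltas=[0, 0, 0, 0, 0, 0.05, 1, 0, 0, 0, 0, 0, 0.1, 1, 0, 0, 0, 0, 0, 0.1, 1])

```text
time: 21.5
tool_pos: [0.515, 0.1631, 0.0974]
ee_rot: [-3.141, 0.001, -2.219]
wrist_force: [-2.0, -0.9, 1.5]
width: 0.0353
finger_force: 30.0
```

Contact: the weight is now carried by the pad. I open the fingers and rise.

Emit:
move_arm(deltas=[0, 0, 0, 0, 0, 0, 0.3, 0, 0, 0, 0, 0, 0, -0.2, 0, 0, 0, 0, 0, 0, -0.7, 0, 0, 0, 0, 0, 0, -1, 0, 0, 0, 0, 0, 0, -1, 0, 0, 0, 0, 0, 0, -1, 0, 0, 0, 0, 0, 0, -1, 0, 0, 0, 0, 0, 0, -1])

```text
time: 22.3
tool_pos: [0.5149, 0.163, 0.0965]
ee_rot: [3.142, 0.0, -2.22]
wrist_force: [0.2, 0.4, 0.0]
width: 0.0879
finger_force: 0.0
```

Emit:
move_arm(deltas=[0, 0, 0, 0, 0, -0.5, -1, 0, 0, 0, 0, 0, -2, -1, 0, 0, 0, 0, 0, -4, -1, 0, 0, 0, 0, 0, -7, -1, 0, 0, 0, 0, 0, -10, -1, 0, 0, 0, 0, 0, -12, -1, 0, 0, 0, 0, 0, -13, -1, 0, 0, 0, 0, 0, -13, -1])

```text
time: 23.1
tool_pos: [0.5159, 0.1632, 0.2291]
ee_rot: [-3.139, 0.004, -2.219]
wrist_force: [0.3, -0.7, -0.2]
width: 0.0941
finger_force: 0.0
```

```bash
python3 - <<'E'
from h import *
s,o=snap("wrist","w3");P=cloud(s,o).reshape(-1,3);near=np.hypot(P[:,0]-.514,P[:,1]-.163)<.06
for a,b in((.121,.134),(.137,.146)):
    Q=P[near&(P[:,2]>a)&(P[:,2]<b)];print(a,len(Q),np.median(Q,0),cv2.minEnclosingCircle((Q[:,:2]*1000).astype(np.float32)))
print(o["time"],o["tool_pos"],o["wrist_force"],o["width"])
E
```

```text
0.121 1548 [0.51355372 0.16122742 0.13004027] ((515.2852172851562, 163.1336669921875), 18.164024353027344)
0.137 111 [0.51507343 0.16295061 0.14191904] ((515.2640991210938, 163.34188842773438), 4.027340888977051)
23.1 [0.51587188 0.16318488 0.22913945] [ 0.31437885 -0.69912193 -0.15384712] 0.09406191446063607
```

View pics/w3.png

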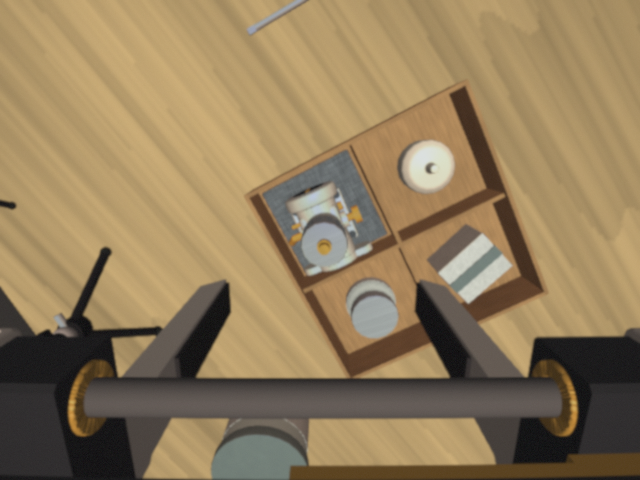

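The carburettor stands upright and centred on the pad at (325,225). The cap and stub are coaxial, 1 mm from the pad's centre, and the gripper is clear.

```bash
python3 -c "
from bench import robot
print(robot.close_job())"
```

```text
the job is handed in; nothing more can be done
None
```

The carburettor was shown to the phone on all four sides and tipped about 35° to show the bowl, then set down upright about 1 mm from the pad's centre and released; the job was handed in at about 23 s, with no verdict shown.

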